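Shut and pin the bench tube cutter

ROBOT

A 7-joint arm with a two-finger parallel gripper is mounted at the origin on the work surface. World frame = base frame: x ahead of the robot, y to its left, z up, the work surface at z = 0. Lengths are in m, angles in rad, forces in N, time in s.
With the tool pointing down it reaches from about 0.4 to 0.925 m from the base axis. Payload 4.1 kg.
Tool frame: the origin (TCP) lies on the centre line of the jaws, within the pads' length; the fingertips stand 25 mm ahead of it and the grasp point (between the pads) lies 6 mm ahead of it; z points along the fingers, y is the direction in which the jaws open and shut (so a half turn about z gives the same grasp; the last joint's range is limited). The gripper opens to 85 mm and grips with 20 to 120 N. Pads are 22 mm wide; open, the fingers measure 114 mm over their backs; the gripper's body (76 mm by 85 mm) begins 54 mm behind the grasp point. The pads swing forward as they close: fully open they stand 13 mm farther back than shut.
Start: joints at [1.103, 0.398, 0.045, 1.537, -0.019, 1.207, -0.051], TCP at [0.234, -0.606, 0.256] pointing down, gripper open.
Joint ranges: [-2.82, 2.82], [-0.49, 2.23], [-1.37, 1.46], [0, 2.46], [-1.36, 4.5], [0.23, 2], [-2.94, 2.94]. Speed limits (rad/s): [2.57, 2.57, 3.14, 3.14, 3.14, 3.14, 3.14].

INTERFACE

Orientations are given as a rotation vector (axis times angle).
In Python, from station import r gives the robot as it stands.
- The arm moves only by the tool servo_tool, never from a script. Its argument "plan" is one flat list of numbers, 7 for each row, row after row: the finger opening in mm, from 0 to 85.4, then the shift along the tool's x, y, z in mm, then the turn, a rotation vector about the tool's x, y, z in degrees. A call has 1 to 20 rows; each row is the pose to reach, as a shift and turn from the pose commanded when the call began, along the tool's axes at that moment; what a row does not reach only later rows make up. A row lasts 1/12 s, in which the tool goes at most 41.7 mm and 7.16 degrees, less where a joint would pass 70% of its speed; a pose out of reach is approached as far as the arm can. A call with a gripper value outside its range is refused whole. The fingers move at their own pace and stop on an object; the grip force is fixed at half the most. Time passes only in rows, so rows that repeat a pose let the fingers close. It gives the time, the measured TCP pose, the force and the opening at its end, in the units of the state.
- r.sense(): the state, without advancing time (a new reading comes with each control period).
- r.camera(name): name is "scene" or "top" or "wrist"; returns (picture, depth): 480x640x3 uint8, red, green, blue; 480x640 float32, m along the optical axis (not along the pixel's ray), 0 where there is no reading.
- r.get_calibration(name): a dict with "fx", "fy", "cx", "cy" (pixels), "T" (4x4, takes a point from camera to world coordinates); the wrist camera has in their place "hand_eye" (4x4, takes a point from camera to tool coordinates, whose origin is the TCP and whose axes are the flange's). Camera axes: x right, y down, z forward; pixel columns grow to the right and rows downward; lengths in m; the calibration is good to about 2 mm. A picture is of the moment at which its call begins: read the wrist's pose just before it. get_calibration takes no time and is no camera call.
- r.close_job(): hands the job in, once; it reports no verdict.
The state is a dict: "clock": time; "qpos": joint angles; "dq": joint speeds; "joint_torque": joint torques, N m; "tcp_pos": TCP position; "tool_rot": TCP orientation; "ft_force": force on the tool from outside, world axes, zero at the start; "wrist_torque": the same for the moment, N m; "gripper_width": finger opening in m.
Only numpy, scipy, OpenCV 4.12 (cv2) and the standard library are available. Lean on these libraries where they do the work, as an engineer would, in place of code of your own. Each camera call takes 0.05 s, during which the arm holds its last target.

TASK

Make the tube cutter safe for its blade change: swing its lever fully down, then draw the orange lock pin straight up out of the light tool stand without tipping or dragging the stand. Rest the pin's tip in the groove on top of the cutter's head, well back towards the groove's open end, slide it along until it finds the lock hole, and leave it there upright and fully home. Leave the other tools in the stand and everything else on the bench as they are.

Things in the scene. Friction and masses are not known exactly. Their poses are not given: they have to be found in the camera images.
- cutter: Bench tube cutter, grey cast base 185 x 120 mm, fixed. Origin: on the bench under the lever's pivot (pivot axis along y, 58 mm up). x points from the red knob end to the head's rear. On the head an aluminium cover plate, x from -23 to 62 mm, 50 mm wide in y, top at z = 104 mm; only the raised lever and its knob stand higher.
- groove_end (a point): Middle of the dark groove's floor at its open rear end, on the cover plate's rear edge (cutter x = 62, y = 0, z = 100 mm). The groove is 13 mm wide, 4 mm deep, and runs level along the cutter's -x from here to the lock hole 62 mm away, ending at a wall 7 mm beyond the hole's centre.
- lock_hole (a point): Centre of the lock hole, level with the cover's top face (cutter x = 0, y = 0, z = 104 mm). 13 mm square, at the groove's end, over 40 mm deep from the top face. Lower down it passes a notch in the lever's hub, which lines up only when the lever is fully down; otherwise the hub blocks the pin about 10 mm below the top face.
- lever (a joint): Angle of the cutter's lever in rad: 0 = fully down (shut, a firm stop), growing as it is raised, up to 0.9. Stiff pivot: it stays where it is left and moves with a push of roughly 2 to 5 N on the knob.
- lever_knob (a point): Centre of the red ball knob, 36 mm across, at the lever's end. From the pivot it lies 180 mm towards the cutter's -x and 30 mm up when the lever is down; it swings in the cutter's x-z plane.
- pin_center (a point): Middle of the lock pin, 106 mm long, 90 g, z up. From the tip: steel shank 10 mm across, 40 mm long (last 6 mm tapered to 5 mm); collar 22 mm across, 6 mm thick; orange round grip 20 mm across, 60 mm long, its middle 23 mm above this point. It hangs by the collar in one of the stand's wells (which one varies); in the cutter the collar rests on the cover when home.
- pin_tip (a point): Tip of the lock pin's shank, 53 mm below pin_center along the pin.
- stand: Light free-standing white plastic tool stand, about 80 g, 40 mm in x, 150 mm in y, 66 mm high, loose. Origin: centre of its underside. Three 12 mm wells in a row along y, at y = -45, 0 and 45 mm; the collars rest on its top face, 66 mm up, and the shanks hang 40 mm below it. Free room for fingers on both x sides of the row.
- reamer_center (a point): Centre of the blue-handled reamer that stands in another well of the stand: grip 20 mm in diameter, top 56 mm above the stand's top face. 9 mm above the stand's top face.
- scriber_center (a point): Centre of the grey-handled scriber that stands in the remaining well: grip 18 mm in diameter, top 50 mm above the stand's top face. 6 mm above the stand's top face.
- tape: Roll of buff tape lying flat, 96 mm across, 24 mm high. Origin: centre of its underside.
- glue: Yellow glue bottle, 42 mm across, 115 mm high, standing. Origin: centre of its underside.
- screwdriver: Green-handled screwdriver lying on the bench, 180 mm long along its x.
- mallet: Wooden mallet lying on the bench, 260 mm long along its x.
- tray: Blue open tray of tube offcuts, 120 x 180 x 45 mm. Origin: centre of its underside.
Not all that is in view belongs to the job. What is shaped like the part that bears pin_center but green is not meant.

How it is judged:
By the outcome, as a careful person would: the job done as asked, in the order asked, and still so for the second after the job is handed in, with the robot touching nothing.
It also fails if it takes over 54 s, if anything falls off the work surface, if the arm or the gripper's body presses on something with over 40 N, if the wrist force passes 120 N, or if a joint passes its speed limit or range.

## Working session

There is one attempt and no reset: what is moved stays moved. The work goes in short steps, Python scripts to look and compute and a tool call to move; the robot and the scene stay as the last step left them, time stands still between calls to the robot, and variables do not carry over. Pictures are saved under pics/ and viewed, and the job is handed in when it is done.

Besides the shell and the picture viewer there is one more tool, called after "Emit:" by a JSON object that holds its "fn" and its "kwargs", one argument or row to a line. servo_tool: Moves the arm, as the interface text tells. Its arguments: {"type":"object","properties":{"plan":{"type":"array"}},"required":["plan"]}

```bash
mkdir -p pics; ls; python3 - <<'E'
from station import r
import cv2, json, numpy as np
s=r.sense(); print(s)
for n in ("scene","top","wrist"):
    im,d=r.camera(n); cv2.imwrite(f"pics/{n}0.png",im[:,:,::-1]); np.save(f"{n}0.npy",d); print(n,r.get_calibration(n))
print(r.sense()['clock'])
E
```

```text
pics
{'clock': 0.0, 'qpos': array([ 1.10297971,  0.39919544,  0.04498737,  1.53788655, -0.0187366 ,
        1.20686949, -0.05071314]), 'dq': array([-0.00028054,  0.00088641, -0.00055384, -0.00087938,  0.00039335,
        0.00068072, -0.00147348]), 'joint_torque': array([ 9.29094895e-04, -4.75127184e+01,  1.36533268e+00, -2.54226673e+01,
        1.17361199e-02,  9.46133689e-03, -9.80927553e-06]), 'tcp_pos': array([ 0.23418256, -0.60572564,  0.25525731]), 'tool_rot': array([-3.08643336e+00, -5.75910098e-01,  6.84743606e-04]), 'ft_force': array([-0.4694338 , -0.18858469, -0.52007064]), 'wrist_torque': array([ 0.00431901,  0.0051818 , -0.06207267]), 'gripper_width': 0.08529487611290947}
scene {'fx': 493.5821083070558, 'fy': 493.5821083070558, 'cx': 322.06834748425285, 'cy': 239.6113307927399, 'T': array([[ 0.42349889,  0.62572361, -0.65507149,  1.29174528],
       [ 0.90587468, -0.28748029,  0.31104043, -0.38038417],
       [ 0.0063052 , -0.72513795, -0.68857476,  0.83901495],
       [ 0.        ,  0.        ,  0.        ,  1.        ]])}
top {'fx': 451.4409634653176, 'fy': 451.4409634653176, 'cx': 318.1550696960173, 'cy': 252.24409264661224, 'T': array([[-0.02192584, -0.99644267,  0.0813711 ,  0.47980798],
       [-0.99974693,  0.02226258,  0.00323319, -0.0415406 ],
       [-0.00503322, -0.08127962, -0.99667863,  1.20475165],
       [ 0.        ,  0.        ,  0.        ,  1.        ]])}
wrist {'fx': 375.1827322756254, 'fy': 375.1827322756254, 'cx': 322.5621175051187, 'cy': 242.3194740864086, 'hand_eye': array([[-1.69764958e-03, -9.45744554e-01, -3.24906689e-01,
         8.34481301e-02],
       [ 9.99997945e-01, -1.96567889e-03,  4.96708803e-04,
         3.61981000e-04],
       [-1.10842186e-03, -3.24905178e-01,  9.45745947e-01,
        -1.16933598e-01],
       [ 0.00000000e+00,  0.00000000e+00,  0.00000000e+00,
         1.00000000e+00]])}
0.15
```

View pics/scene0.png

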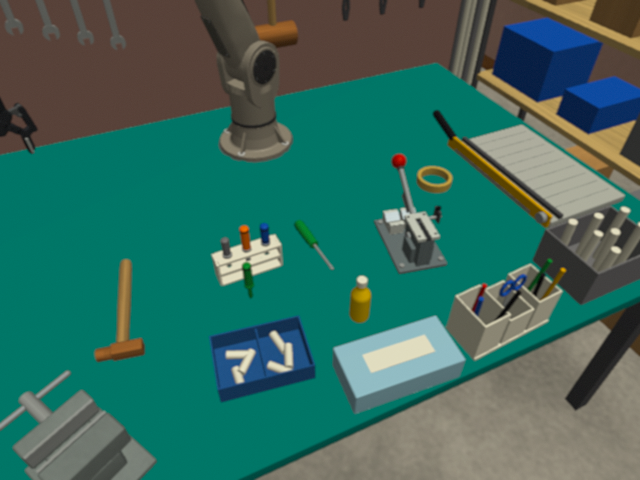

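View pics/top0.png

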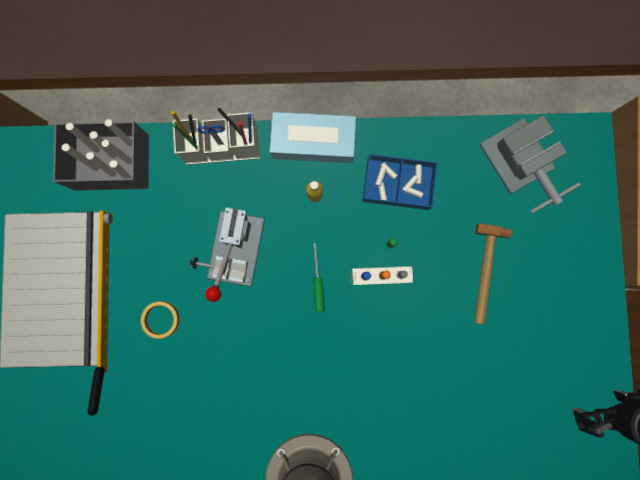

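View pics/wrist0.png

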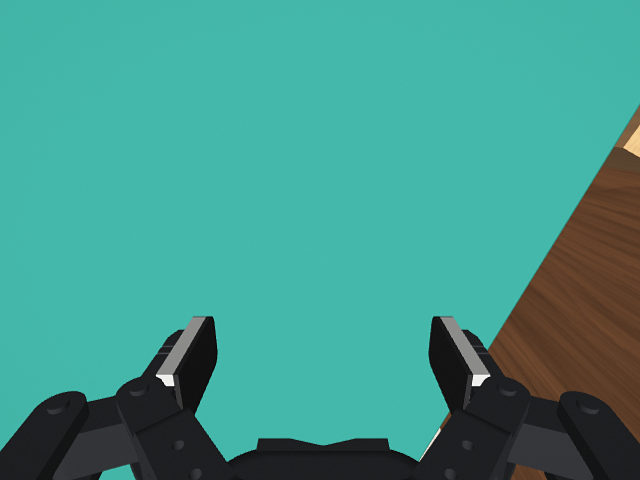

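```bash
cat > h.py <<'E'
import cv2, numpy as np
from scipy.spatial.transform import Rotation as R
from station import r
def cal(n,s=None):
    c=r.get_calibration(n)
    if n=='wrist':
        s=s or r.sense(); T=np.eye(4); T[:3,:3]=R.from_rotvec(s['tool_rot']).as_matrix(); T[:3,3]=s['tcp_pos']; c['T']=T@c['hand_eye']
    return c
def ray(c,u,v):
    d=np.array([(u-c['cx'])/c['fx'],(v-c['cy'])/c['fy'],1.]); return c['T'][:3,3],c['T'][:3,:3]@d
def plane(c,u,v,z):
    o,d=ray(c,u,v); return o+d*(z-o[2])/d[2]
def tri(a,b):
    (o1,d1),(o2,d2)=a,b; A=np.stack([d1,-d2],1); t=np.linalg.lstsq(A,o2-o1,rcond=None)[0]
    p,q=o1+t[0]*d1,o2+t[1]*d2; return (p+q)/2,np.linalg.norm(p-q)
def dep(c,d,u,v):
    o,w=ray(c,u,v); return o+w*d[int(round(v)),int(round(u))]
def proj(c,p):
    q=np.linalg.inv(c['T'])@np.append(p,1); return np.array([c['fx']*q[0]/q[2]+c['cx'],c['fy']*q[1]/q[2]+c['cy']])
def blobs(im,lo,hi,amin=15):
    m=cv2.inRange(cv2.cvtColor(im,cv2.COLOR_BGR2HSV),np.array(lo),np.array(hi))
    n,l,st,ce=cv2.connectedComponentsWithStats(m); return [(ce[i].round(1),st[i]) for i in range(1,n) if st[i,4]>amin],l
E
python3 - <<'E'
from h import *
t=cv2.imread('pics/top0.png'); s=cv2.imread('pics/scene0.png')
a=cv2.resize(t[195:310,180:280],None,fx=4,fy=4,interpolation=cv2.INTER_CUBIC)
b=cv2.resize(s[140:280,370:460],None,fx=4,fy=4,interpolation=cv2.INTER_CUBIC)
cc=cv2.resize(t[225:295,340:420],None,fx=5,fy=5,interpolation=cv2.INTER_CUBIC)
cv2.imwrite('pics/cA.png',a);cv2.imwrite('pics/cB.png',b);
e=cv2.resize(s[215:305,205:295],None,fx=4.5,fy=4.5,interpolation=cv2.INTER_CUBIC)
H=np.zeros((max(cc.shape[0],e.shape[0]),cc.shape[1]+e.shape[1],3),np.uint8);H[:cc.shape[0],:cc.shape[1]]=cc;H[:e.shape[0],cc.shape[1]:]=e
cv2.imwrite('pics/cC.png',H[:,:800])
for n,im in(('top',t),('scene',s)):
  for k,lo,hi in(('orange',(5,180,120),(14,255,255)),('red',(0,200,90),(4,255,255)),('blue',(105,150,50),(125,255,255))):
    for c,st in blobs(im,lo,hi,8)[0]: print(n,k,c,st)
E
```

```text
top orange [385.5 274.2] [382 271   8   7  43]
top red [212.5 293.6] [206 287  14  14 160]
top blue [215.3 126.1] [210 125  12   4  24]
top blue [202.6 127.4] [198 126  11   4  20]
top blue [217.7 130.3] [214 129   8   3  15]
top blue [205.1 131.4] [201 130   8   3  15]
top blue [371.9 179.7] [364 155  20  46 515]
top blue [378.5 155.5] [372 155  14   2  14]
top blue [407.4 184.1] [ 383  159   50   48 1298]
top blue [365.7 275.2] [362 272   8   7  45]
scene orange [288.6  26.8] [282  22  14  12  46]
scene orange [267.3  26.1] [265  25   6   4  11]
scene orange [272.7  32.8] [263  28  21   9  52]
scene orange [243.6 228.8] [240 226   8   7  44]
scene orange [245.7 241. ] [243 234   7  15  82]
scene orange [125.3 347.1] [108 340  34  16 160]
scene orange [101.6 352.8] [ 97 348  12  11  50]
scene red [398.6 160. ] [393 155  12  11 111]
scene red [483.8 286.1] [483 285   3   4   9]
scene blue [564.   73.5] [ 494   18  146  115 9505]
scene blue [264.3 232.4] [261 224   7  19 112]
scene blue [512.1 285.2] [500 275  26  21 166]
scene blue [478.7 304.6] [475 297   8  17  52]
scene blue [260.8 357.9] [ 211  317  103   84 4525]
```

View pics/cA.png

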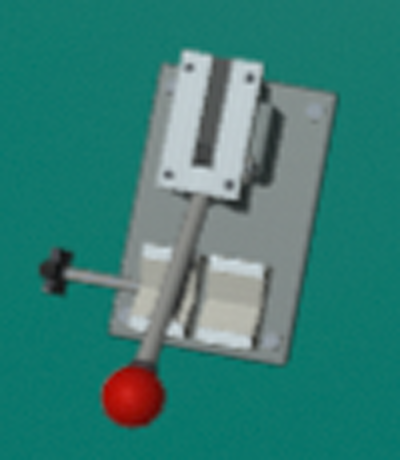

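View pics/cB.png

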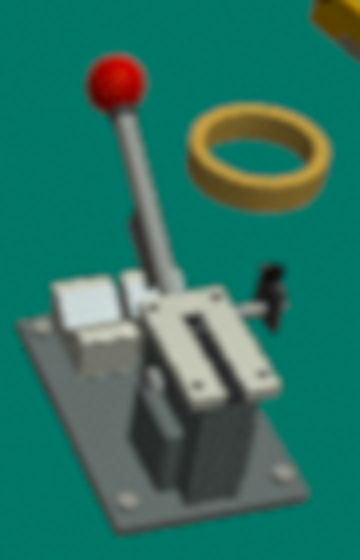

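View pics/cC.png

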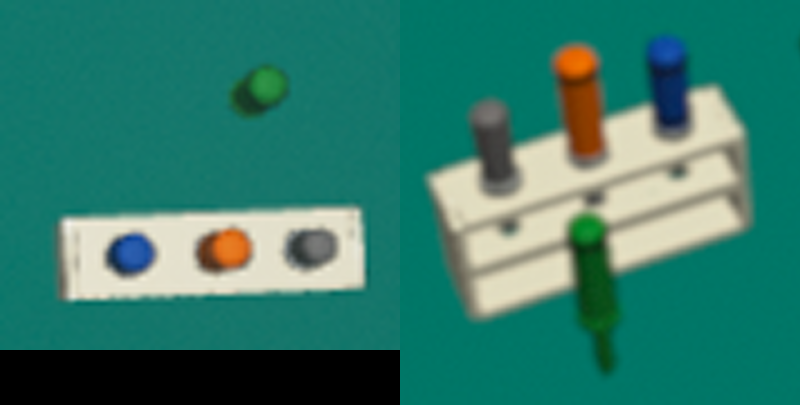

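```bash
python3 - <<'E'
from h import *
ct,cs=cal('top'),cal('scene'); dt,ds=np.load('top0.npy'),np.load('scene0.npy')
print('orange top-of-grip',tri(ray(ct,385.5,274.2),ray(cs,243.6,228.8)))
print('dep',dep(ct,dt,385.5,274.2),dep(cs,ds,243.6,228.8))
print('knob',tri(ray(ct,212.5,293.6),ray(cs,398.6,160)),dep(ct,dt,212,293),dep(cs,ds,398.6,160))
print('reamer',plane(ct,365.7,275.2,.122),'stand corners at z .066')
t=cv2.imread('pics/top0.png')
hsv=cv2.cvtColor(t,cv2.COLOR_BGR2HSV)
# stand
m=((hsv[...,1]<60)&(hsv[...,2]>150)).astype(np.uint8); 
n,l,st,ce=cv2.connectedComponentsWithStats(m)
for i in range(1,n):
    if st[i,4]>40: print(ce[i],st[i], cv2.minAreaRect(np.argwhere(l==i)[:,::-1].astype(np.float32)))
E
```

```text
orange top-of-grip (array([ 0.5118978 , -0.19720847,  0.12547713]), np.float64(0.0008847609868850937))
dep [ 0.5115527  -0.19665845  0.13219268] [ 0.5188074  -0.19838737  0.1316101 ]
knob (array([0.47523781, 0.20745989, 0.16422591]), np.float64(0.0017112179085324005)) [0.47630397 0.20386541 0.18074093] [0.48832502 0.19904381 0.17489661]
reamer [ 0.51050882 -0.15067224  0.122     ] stand corners at z .066
[237.06521739 113.30434783] [227 112  22   4  46] ((237.47930908203125, 113.2517318725586), (2.076137065887451, 21.176597595214844), 85.2363510131836)
[311.37726575 133.81781874] [ 270  112   86   44 3255] ((312.45855712890625, 133.78729248046875), (83.20063018798828, 40.522857666015625), 3.0127875804901123)
[107.82978723 121.9787234 ] [104 119   8   7  47] ((107.5, 122.0), (6.0, 7.0), 90.0)
[226.78955954 138.13866232] [201 118  53  35 613] ((227.40586853027344, 133.77647399902344), (33.36297607421875, 51.003173828125), 85.60128784179688)
[ 69.17021277 126.0212766 ] [ 66 123   8   7  47] ((69.5, 126.0), (6.0, 7.0), 90.0)
[186.68844221 143.89949749] [173 127  26  26 199] ((185.5, 139.
[... 1150 characters left out ...]
276870727539, 289.49481201171875), (82.81343841552734, 155.18310546875), 1.5074357986450195)
[ 94.82833133 289.00240096] [ 91 212   9 153 833] ((94.88682556152344, 287.9978332519531), (5.546182632446289, 152.1238555908203), 1.080924153327942)
[216.5        265.78666667] [210 255  13  23 150] ((216.11941528320312, 266.09393310546875), (7.844223976135254, 22.686172485351562), 16.38953971862793)
[237.17152104 269.97087379] [229 258  17  24 309] ((237.30535888671875, 269.9362487792969), (14.250396728515625, 22.36037826538086), 10.007980346679688)
[381.67650834 275.18613607] [352 266  61  19 779] ((382.18365478515625, 275.0926818847656), (16.58673858642578, 59.992027282714844), 87.70938873291016)
```

```bash
cat >> h.py <<'E'
def goal(p,yaw,s=None):
    "prints shift mm/turn deg for TCP p, tool down, tool x at yaw deg"
    s=s or r.sense(); R0=R.from_rotvec(s['tool_rot']); a=np.radians(yaw)
    X=np.array([np.cos(a),np.sin(a),0]);Z=np.array([0,0,-1.]);Y=np.cross(Z,X)
    G=R.from_matrix(np.stack([X,Y,Z],1)); print('yaw now',np.degrees(np.arctan2(*R0.as_matrix()[1::-1,0])).round(2),'tilt',R0.as_matrix()[:,2].round(4),'shift',(R0.inv().apply(np.array(p)-s['tcp_pos'])*1000).round(1),'turn',np.degrees((R0.inv()*G).as_rotvec()).round(2))
E
python3 - <<'E'
from h import *
goal([.512,-.197,.30],88)
ct=cal('top'); P=lambda u,v,z:plane(ct,u,v,z).round(4)
# stand corners from crop cC (scale5, off 340,225)
c=[P(340+u/5,225+v/5,.066) for u,v in((62,218),(362,208),(365,290),(66,300))];print(c)
# cover corners, crop A scale 4 offset 180,195
c=[P(180+u/4,195+v/4,.104) for u,v in((183,50),(263,63),(240,200),(157,186))];print(c)
d=(c[0]+c[1]-c[2]-c[3]);print('cutter yaw',np.degrees(np.arctan2(d[1],d[0])),np.linalg.norm(d)/2)
print('decoy',P(392,243,.1))
E
```

```text
yaw now 21.14 tilt [-6.0e-04  1.4e-03 -1.0e+00] shift [ 406.5 -281.3  -44.1] turn [-8.000e-02 -4.000e-02 -6.686e+01]
[array([ 0.5295, -0.1233,  0.066 ]), array([ 0.5312, -0.2747,  0.066 ]), array([ 0.4899, -0.2746,  0.066 ]), array([ 0.4882, -0.1242,  0.066 ])]
[array([0.6856, 0.1877, 0.104 ]), array([0.6763, 0.1384, 0.104 ]), array([0.5918, 0.1532, 0.104 ]), array([0.6015, 0.2041, 0.104 ])]
cutter yaw -10.48417539652902 0.08573126617518248
decoy [ 0.5887 -0.2199  0.1   ]
```

Emit:
{"fn": "servo_tool", "kwargs": {
  "plan": [40,407,-281,-44,0,0,-67,40,407,-281,-44,0,0,-67,40,407,-281,-44,0,0,-67,40,407,-281,-44,0,0,-67,40,407,-281,-44,0,0,-67,40,407,-281,-44,0,0,-67,40,407,-281,-44,0,0,-67,40,407,-281,-44,0,0,-67,40,407,-281,-44,0,0,-67,40,407,-281,-44,0,0,-67,40,407,-281,-44,0,0,-67,40,407,-281,-44,0,0,-67,40,407,-281,-44,0,0,-67,40,407,-281,-44,0,0,-67,40,407,-281,-44,0,0,-67,40,407,-281,-44,0,0,-67,40,407,-281,-44,0,0,-67]
}}

```text
clock: 1.57
tcp_pos: [0.5117, -0.1993, 0.3]
tool_rot: [-2.261, -2.181, 0.002]
ft_force: [-0.5, 0.3, 0.1]
gripper_width: 0.04
```

```bash
python3 - <<'E'
from h import *
s=r.sense(); np.save('sW1.npy',[s['tcp_pos'],s['tool_rot']])
im,d=r.camera('wrist'); cv2.imwrite('pics/w1.png',im[:,:,::-1]); np.save('w1.npy',d); print(s['tcp_pos'],s['tool_rot'])
b=im[:,:,::-1].copy()
for k,lo,hi in(('orange',(5,180,90),(14,255,255)),('blue',(105,150,50),(125,255,255))):
    for c,st in blobs(b,lo,hi,50)[0]: print(k,c,st, dep(cal('wrist',s),d,*c))
goal([.47,.2,.32],79)
E
```

```text
[ 0.5116602  -0.19925802  0.29995851] [-2.26063362e+00 -2.18113172e+00  1.54753885e-03]
orange [324.7 208.1] [314 197  24  36 311] [ 0.51342778 -0.18870924  0.12130859]
blue [322.6 161.5] [311 147  24  29 522] [ 0.51311807 -0.15166276  0.12082306]
blue [554.3 236.1] [  471   149   169   177 17871] [ 0.77274998 -0.25823739  0.0108783 ]
yaw now 87.96 tilt [-6.e-04 -4.e-04 -1.e+00] shift [397.3 -56.  -20.1] turn [-0.03  0.03  8.96]
```

View pics/w1.png

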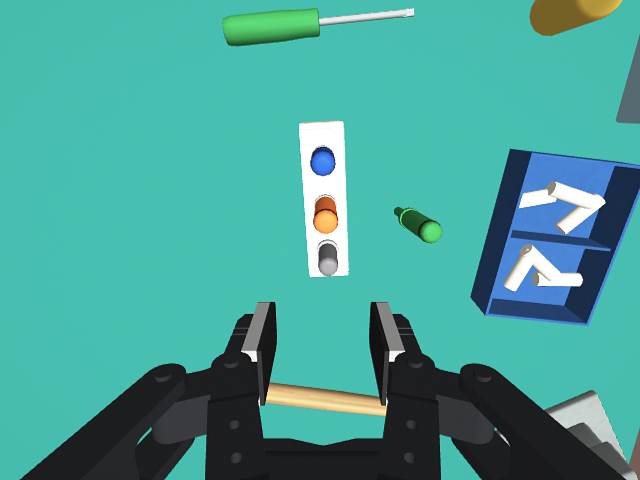

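```bash
python3 - <<'E'
from h import *
b=cv2.imread('pics/w1.png'); P,Q=np.load('sW1.npy'); s=dict(tcp_pos=P,tool_rot=Q); c=cal('wrist',s)
crop=cv2.resize(b[110:290,285:365],None,fx=3.3,fy=3.3,interpolation=cv2.INTER_CUBIC); cv2.imwrite('pics/w1c.png',crop)
hs=cv2.cvtColor(b,cv2.COLOR_BGR2HSV)
for n,(y0,y1,x0,x1) in dict(orange=(195,240,310,342)).items():
    print(hs[y0:y1:3,325])
d=np.load('w1.npy'); print(d[190:240:4,325])
m=((hs[...,0]<16)&(hs[...,1]>120)&(hs[...,2]>200)).astype(np.uint8); m[:,:300]=0;m[:,350:]=0;m[:190]=0;m[245:]=0
M=np.argwhere(m)[:,::-1]; print(len(M),M.mean(0),M.min(0),M.max(0), cv2.minEnclosingCircle(M.astype(np.float32)))
u,v=cv2.minEnclosingCircle(M.astype(np.float32))[0]
ct,cs=cal('top'),cal('scene')
print('plane .132',plane(c,u,v,.132), 'top plane',plane(ct,385.5,274.2,.132),'scene plane',plane(cs,243.6,228.8,.132))
print('tri w-scene',tri(ray(c,u,v),ray(cs,243.6,228.8)))
E
```

```text
[[102  13 246]
 [ 10 196 183]
 [ 10 193 185]
 [ 10 194 188]
 [ 10 196 186]
 [ 10 197 219]
 [ 17 160 255]
 [ 20 143 255]
 [ 19 148 255]
 [ 19 152 255]
 [ 18 155 255]
 [ 18 156 255]
 [ 15 169 254]
 [ 23  17 251]
 [  0   0 255]]
[0.354839   0.35289866 0.3396276  0.32428876 0.31174883 0.29915562
 0.2943832  0.29378575 0.29584798 0.29705402 0.2988728  0.36823672
 0.3715382 ]
194 [325.20103093 219.01546392] [314 197] [337 233] ((326.5, 215.0), 18.062490463256836)
plane .132 [ 0.51468577 -0.1916724   0.132     ] top plane [ 0.5115584  -0.19668632  0.132     ] scene plane [ 0.51923343 -0.19848768  0.132     ]
tri w-scene (array([ 0.51383112, -0.19522976,  0.12579993]), np.float64(0.004069258623024921))
```

View pics/w1c.png

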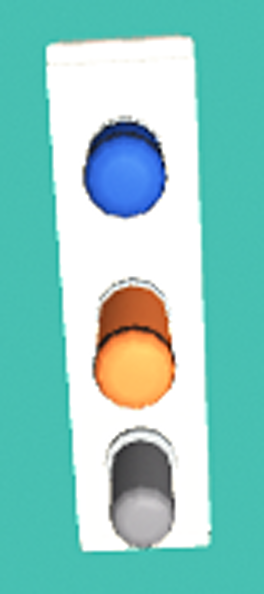

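Emit:
{"fn": "servo_tool", "kwargs": {
  "plan": [0,397,-56,-20,0,0,9,0,397,-56,-20,0,0,9,0,397,-56,-20,0,0,9,0,397,-56,-20,0,0,9,0,397,-56,-20,0,0,9,0,397,-56,-20,0,0,9,0,397,-56,-20,0,0,9,0,397,-56,-20,0,0,9,0,397,-56,-20,0,0,9,0,397,-56,-20,0,0,9,0,397,-56,-20,0,0,9,0,397,-56,-20,0,0,9,0,397,-56,-20,0,0,9]
}}

```text
clock: 2.7
tcp_pos: [0.4701, 0.1994, 0.32]
tool_rot: [2.423, 1.998, -0.002]
ft_force: [0.1, -0.8, -0.3]
gripper_width: 0.0002
```

```bash
python3 - <<'E'
from h import *
b=cv2.imread('pics/w1.png'); P,Q=np.load('sW1.npy'); c=cal('wrist',dict(tcp_pos=P,tool_rot=Q))
hs=cv2.cvtColor(b,cv2.COLOR_BGR2HSV)
m=((hs[...,0]<22)&(hs[...,1]>120)&(hs[...,2]>225)).astype(np.uint8); m[:,:300]=0;m[:,350:]=0;m[:205]=0;m[245:]=0
M=np.argwhere(m)[:,::-1].astype(np.float32); (u,v),rr=cv2.minEnclosingCircle(M); print(u,v,rr,M.mean(0))
ct,cs=cal('top'),cal('scene')
print('plane .132',plane(c,u,v,.132)); print('tri w-scene',tri(ray(c,u,v),ray(cs,243.6,228.8)),'tri w-top',tri(ray(c,u,v),ray(ct,385.5,274.2)))
s=r.sense(); np.save('sW2.npy',[s['tcp_pos'],s['tool_rot']])
im,d=r.camera('wrist'); cv2.imwrite('pics/w2.png',im[:,:,::-1]); np.save('w2.npy',d); print(s['tcp_pos'],s['tool_rot'])
E
```

```text
325.55462646484375 221.579833984375 11.511368751525879 [325.62955 221.72397]
plane .132 [ 0.5138772  -0.19699616  0.132     ]
tri w-scene (array([ 0.51408281, -0.19776704,  0.12761242]), np.float64(0.001015703961217733)) tri w-top (array([ 0.51274269, -0.19722062,  0.13020755]), np.float64(0.002323875828977463))
[0.47006097 0.1994226  0.31999431] [ 2.42328307e+00  1.99786337e+00 -1.58140619e-03]
```

View pics/w2.png

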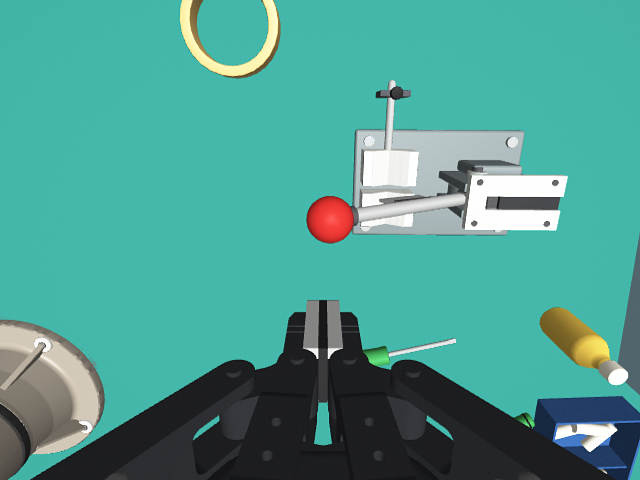

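```bash
python3 - <<'E'
from h import *
b=cv2.imread('pics/w2.png'); P,Q=np.load('sW2.npy'); c=cal('wrist',dict(tcp_pos=P,tool_rot=Q))
ct,cs=cal('top'),cal('scene')
for k in blobs(b,(0,150,90),(5,255,255),200)[0]: print(k); u=k[0]
print('knob w-scene',tri(ray(c,*u),ray(cs,398.6,160)),'w-top',tri(ray(c,*u),ray(ct,212.5,293.6)))
hs=cv2.cvtColor(b,cv2.COLOR_BGR2HSV)
m=((hs[...,1]<40)&(hs[...,2]>200)).astype(np.uint8); m[:,:460]=0;m[:160]=0;m[250:]=0;m[:,600:]=0
n,l,st,ce=cv2.connectedComponentsWithStats(m); i=1+st[1:,4].argmax()
h=cv2.convexHull(np.argwhere(l==i)[:,::-1].astype(np.int32)); q=cv2.approxPolyDP(h,4,True)[:,0]; print(st[i],q, cv2.minAreaRect(h))
for p in q: print(p,plane(c,*p,.104))
cv2.imwrite('pics/w2c.png',cv2.resize(b[160:245,455:580],None,fx=6,fy=6,interpolation=cv2.INTER_CUBIC))
E
```

```text
(array([329.8, 219.1]), array([ 307,  196,   47,   47, 1715], dtype=int32))
knob w-scene (array([0.47713825, 0.20663893, 0.16595935]), np.float64(0.0007943289355057917)) w-top (array([0.47585347, 0.20628909, 0.16559905]), np.float64(0.001999749300311218))
[ 465  175  103   57 3996] [[567 177]
 [555 229]
 [465 229]
 [472 175]] ((515.93212890625, 203.19004821777344), (100.99842071533203, 56.49785232543945), 1.2188751697540283)
[567 177] [0.6880697 0.1867261 0.104    ]
[555 229] [0.6779491  0.13966659 0.104     ]
[465 229] [0.59603929 0.155727   0.104     ]
[472 175] [0.60563173 0.20468527 0.104     ]
```

View pics/w2c.png

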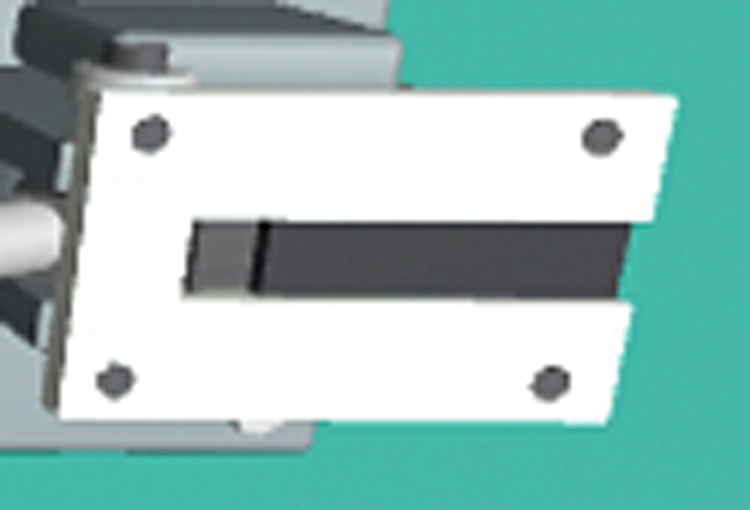

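```bash
python3 - <<'E'
from h import *
goal([.474,.207,.222],79)
E
```

```text
yaw now 78.94 tilt [-3.0e-04 -1.4e-03 -1.0e+00] shift [ 8.8  2.1 97.9] turn [-0.    0.08 -0.06]
```

Emit:
{"fn": "servo_tool", "kwargs": {
  "plan": [0,9,2,40,0,0,0,0,9,2,75,0,0,0,0,9,2,98,0,0,0,0,9,2,98,0,0,0,0,9,1,106,0,0,0,0,9,0,112,0,0,0,0,9,-4,119,0,0,0,0,9,-9,128,0,0,0,0,9,-13,136,0,0,0,0,9,-17,145,0,0,0,0,9,-21,154,0,0,0,0,9,-24,162,0,0,0,0,9,-27,171,0,0,0,0,9,-29,180,0,0,0,0,9,-29,180,0,0,0]
}}

```text
clock: 4.0
tcp_pos: [0.4413, 0.2157, 0.1394]
tool_rot: [-2.42, -2.003, 0.002]
ft_force: [-0.1, 0.9, 0.6]
gripper_width: 0.0002
```

Emit:
{"fn": "servo_tool", "kwargs": {
  "plan": [0,0,-1,4,0,0,0,0,0,-2,8,0,0,0,0,0,-2,10,0,0,0,0,0,-2,11,0,0,0]
}}

```text
clock: 4.33
tcp_pos: [0.4411, 0.2163, 0.1303]
tool_rot: [2.422, 2.001, 0.0]
ft_force: [-6.8, -1.1, 16.6]
gripper_width: 0.0003
```

```bash
python3 - <<'E'
from h import *
goal([.645,.165,.28],79)
E
```

```text
yaw now 79.12 tilt [ 3.e-04 -1.e-04 -1.e+00] shift [ -11.9  210.  -149.6] turn [0.02 0.   0.12]
```

Emit:
{"fn": "servo_tool", "kwargs": {
  "plan": [0,0,0,-40,0,0,0,0,0,0,-80,0,0,0,40,-12,210,-150,0,0,0,40,-12,210,-150,0,0,0,40,-12,210,-150,0,0,0,40,-12,210,-150,0,0,0,40,-12,210,-150,0,0,0,40,-12,210,-150,0,0,0,40,-12,210,-150,0,0,0,40,-12,210,-150,0,0,0,40,-12,210,-150,0,0,0,40,-12,210,-150,0,0,0]
}}

```text
clock: 5.33
tcp_pos: [0.6433, 0.1653, 0.2789]
tool_rot: [-2.419, -2.004, 0.002]
ft_force: [-0.7, 0.3, -0.3]
gripper_width: 0.04
```

```bash
python3 - <<'E'
from h import *
s=r.sense(); np.save('sW3.npy',[s['tcp_pos'],s['tool_rot']]); c=cal('wrist',s)
im,d=r.camera('wrist'); b=im[:,:,::-1].copy(); cv2.imwrite('pics/w3.png',b); print(s['tcp_pos'],s['tool_rot'])
im,_=r.camera('top'); t=im[:,:,::-1].copy(); cv2.imwrite('pics/top3.png',t); 
im,_=r.camera('scene'); sc=im[:,:,::-1].copy(); cv2.imwrite('pics/scene3.png',sc)
ks=[k[0] for k in blobs(sc,(0,200,90),(4,255,255),60)[0]];print(ks)
kt=[k for k in blobs(b,(0,150,90),(5,255,255),200)[0]];print(kt)
for a in ks:
  for e in kt: print(tri(ray(cal('scene'),*a),ray(c,*e[0])))
hs=cv2.cvtColor(b,cv2.COLOR_BGR2HSV)
m=((hs[...,1]<40)&(hs[...,2]>200)).astype(np.uint8)
n,l,st,ce=cv2.connectedComponentsWithStats(m)
for i in range(1,n):
  if st[i,4]>2000:
    h=cv2.convexHull(np.argwhere(l==i)[:,::-1].astype(np.int32)); q=cv2.approxPolyDP(h,5,True)[:,0]; print(st[i],[ (p.tolist(),plane(c,*p,.104).round(4)[:2]) for p in q])
E
```

```text
[0.64332569 0.16529875 0.27887619] [-2.41949128e+00 -2.00352815e+00  1.92780688e-03]
[array([390.7, 177.5])]
[(array([610. , 189.7]), array([579, 180,  61,  20, 231], dtype=int32)), (array([ 80.4, 206.7]), array([  58,  186,   46,   42, 1494], dtype=int32))]
(array([0.69405666, 0.13974785, 0.27993287]), np.float64(0.16654681553592574))
(array([0.44680006, 0.21241862, 0.09172276]), np.float64(0.0009708171460662112))
[ 495    0  145  207 2918] [([639, 27], array([0.8825, 0.261 ])), ([514, 206], array([0.7952, 0.1497])), ([495, 0], array([0.7861, 0.2958])), ([584, 0], array([0.8449, 0.2845]))]
[ 550   43   90  105 2605] [([639, 43], array([0.8833, 0.2509])), ([629, 129], array([0.8807, 0.1931])), ([554, 147], array([0.826 , 0.1903])), ([550, 67], array([0.8227, 0.247 ]))]
[ 177  154   63   40 2258] [([239, 193], array([0.5829, 0.201 ])), ([182, 192], array([0.5391, 0.2102])), ([177, 155], array([0.5441, 0.2382])), ([236, 155], array([0.5883, 0.2298]))]
[ 266  183  109   62 4876] [([374, 184], array([0.6883, 0.188 ])), ([371, 244], array([0.6787, 0.1393])), ([268, 242], array([0.5958, 0.157 ])), ([266, 183], array([0.6057, 0.2046]))]
[ 560  288   55  112 4240] [([613, 288], array([0.8768, 0.0607])), ([597, 395], array([ 0.8685, -0.0527])), ([560, 399], array([ 0.8339, -0.0509])), ([572, 294], array([0.8424, 0.0615]))]
```

View pics/w3.png

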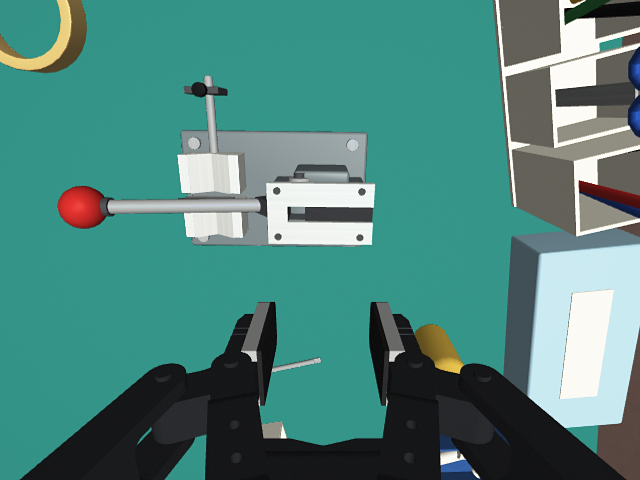

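View pics/scene3.png

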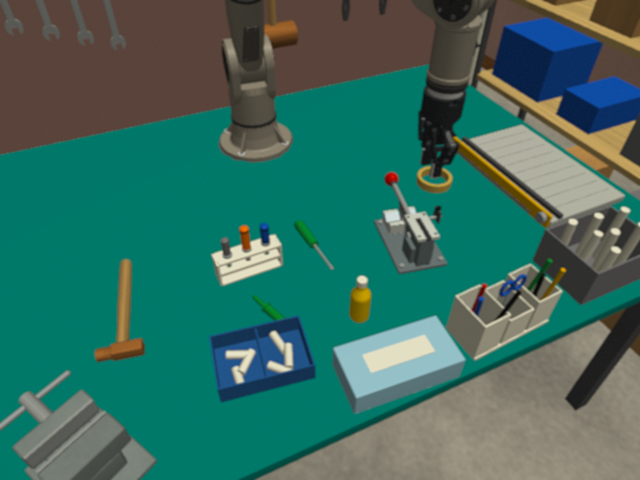

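```bash
python3 - <<'E'
from h import *
goal([.5138,-.197,.22],78.3)
E
```

```text
yaw now 79.22 tilt [-2.e-04 -7.e-04 -1.e+00] shift [-379.9  -60.    59.6] turn [-0.    0.04  0.92]
```

Emit:
{"fn": "servo_tool", "kwargs": {
  "plan": [40,-380,-62,60,0,0,1,40,-380,-62,60,0,0,1,40,-380,-62,60,0,0,1,40,-380,-62,60,0,0,1,40,-380,-62,60,0,0,1,40,-380,-62,60,0,0,1,40,-380,-62,60,0,0,1,40,-380,-62,60,0,0,1,40,-380,-62,60,0,0,1,40,-380,-62,60,0,0,1,40,-380,-62,60,0,0,1,40,-380,-62,60,0,0,1,40,-380,-62,60,0,0,1,40,-380,-62,60,0,0,1]
}}

```text
clock: 6.65
tcp_pos: [0.5132, -0.1948, 0.2198]
tool_rot: [2.435, 1.984, 0.002]
ft_force: [-0.2, -0.4, -0.4]
gripper_width: 0.0397
```

```bash
python3 - <<'E'
from h import *
s=r.sense(); np.save('sW4.npy',[s['tcp_pos'],s['tool_rot']]); c=cal('wrist',s); print(s['clock'],s['tcp_pos'])
im,d=r.camera('wrist'); b=im[:,:,::-1].copy(); cv2.imwrite('pics/w4.png',b)
hs=cv2.cvtColor(b,cv2.COLOR_BGR2HSV)
m=((hs[...,0]<24)&(hs[...,1]>110)&(hs[...,2]>215)).astype(np.uint8)
n,l,st,ce=cv2.connectedComponentsWithStats(m)
for i in range(1,n):
  if st[i,4]>100:
    M=np.argwhere(l==i)[:,::-1].astype(np.float32); (u,v),rr=cv2.minEnclosingCircle(M); print(u,v,rr,ce[i],st[i],plane(c,*ce[i],.132),plane(c,u,v,.132))
E
```

```text
6.65 [ 0.51320927 -0.19479289  0.21976865]
324.5833435058594 265.5 15.634160041809082 [324.62344828 265.31310345] [310 251  30  30 725] [ 0.51409478 -0.19654005  0.132     ] [ 0.51404759 -0.1966518   0.132     ]
```

View pics/w4.png

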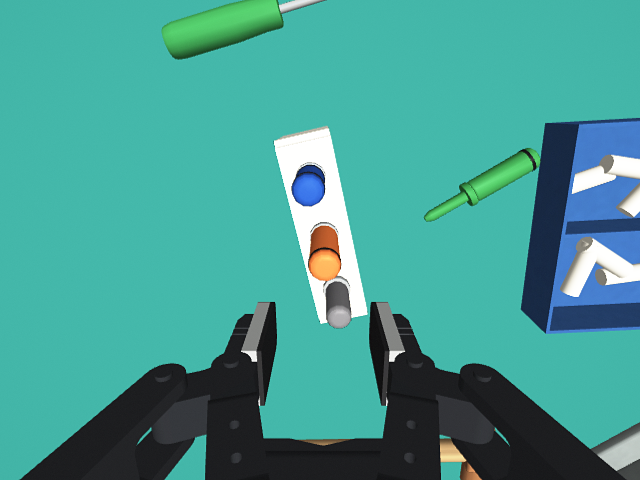

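```bash
python3 - <<'E'
from h import *
L=[]
for k,uv in((1,(325.55,221.6)),(4,(324.6,265.4))):
    P,Q=np.load(f'sW{k}.npy'); L.append(ray(cal('wrist',dict(tcp_pos=P,tool_rot=Q)),*uv))
print(tri(*L)); goal([.5141,-.1966,.118],78.3)
E
```

```text
(array([ 0.51384761, -0.19790322,  0.12881446]), np.float64(5.793126171455943e-05))
yaw now 78.34 tilt [ 1.1e-03  2.0e-04 -1.0e+00] shift [ -1.5   1.1 101.7] turn [ 0.06 -0.03  0.04]
```

Emit:
{"fn": "servo_tool", "kwargs": {
  "plan": [40,-1.5,0.8,20,0,0,0,40,-1.5,0.8,40,0,0,0,40,-1.5,0.8,60,0,0,0,40,-1.5,0.8,80,0,0,0,40,-1.5,0.8,95,0,0,0,40,-1.5,0.8,102,0,0,0,40,-1.5,0.8,102,0,0,0,40,-1.5,0.8,102,0,0,0]
}}

```text
clock: 7.37
tcp_pos: [0.5135, -0.198, 0.1177]
tool_rot: [2.438, 1.981, 0.001]
ft_force: [0.6, -0.7, 0.3]
gripper_width: 0.0401
```

```bash
python3 - <<'E'
from h import *
s=r.sense(); print(s['tcp_pos'],s['ft_force']); goal([.5140,-.197,.118],78.3)
im,d=r.camera('wrist'); b=im[:,:,::-1].copy(); cv2.imwrite('pics/w5.png',b)
E
```

```text
[ 0.51345194 -0.19796943  0.11771443] [ 0.58528647 -0.67731516  0.25982076]
yaw now 78.21 tilt [ 6.e-04  1.e-04 -1.e+00] shift [ 1.1  0.3 -0.3] turn [ 0.03 -0.01 -0.09]
```

View pics/w5.png

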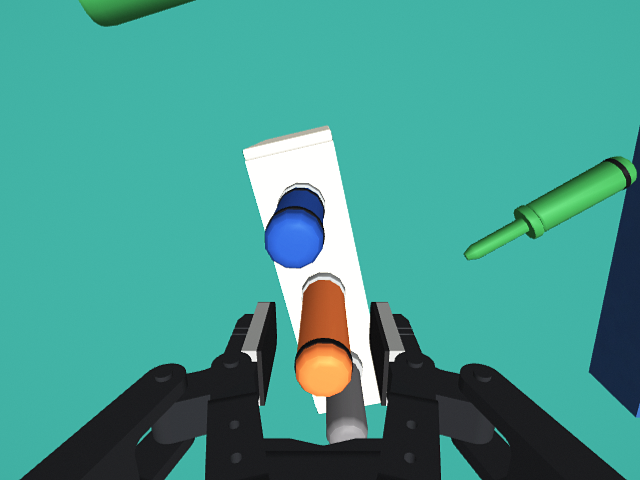

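Emit:
{"fn": "servo_tool", "kwargs": {
  "plan": [30,0.5,0.3,0,0,0,0,24,0.5,0.3,0,0,0,0,21,0.5,0.3,0,0,0,0,10,0.5,0.3,0,0,0,0,10,0.5,0.3,0,0,0,0,10,0.5,0.3,0,0,0,0]
}}

```text
clock: 7.92
tcp_pos: [0.5138, -0.1985, 0.1183]
tool_rot: [2.438, 1.979, 0.001]
ft_force: [-0.9, 0.7, 6.2]
gripper_width: 0.0184
```

Emit:
{"fn": "servo_tool", "kwargs": {
  "plan": [10,0,0,-2,0,0,0,10,0,0,-5,0,0,0,10,0,0,-10,0,0,0,10,0,0,-16,0,0,0,10,0,0,-23,0,0,0,10,0,0,-31,0,0,0,10,0,0,-39,0,0,0,10,0,0,-50,0,0,0,10,0,0,-65,0,0,0,10,0,0,-85,0,0,0,10,0,0,-105,0,0,0,10,0,0,-122,0,0,0,10,0,0,-122,0,0,0,10,0,0,-122,0,0,0]
}}

```text
clock: 9.08
tcp_pos: [0.5138, -0.1984, 0.2408]
tool_rot: [2.437, 1.978, 0.002]
ft_force: [-0.5, -0.2, -2.2]
gripper_width: 0.0183
```

```bash
python3 - <<'E'
from h import *
s=r.sense(); print(s['clock'],s['tcp_pos'],s['ft_force'],s['gripper_width'])
im,d=r.camera('wrist'); b=im[:,:,::-1].copy(); cv2.imwrite('pics/w6.png',b); np.save('sW6.npy',[s['tcp_pos'],s['tool_rot']])
im,d=r.camera('scene'); b=im[:,:,::-1].copy(); cv2.imwrite('pics/scene6.png',b); cv2.imwrite('pics/scene6c.png',cv2.resize(b[120:320,180:320],None,fx=3,fy=3,interpolation=cv2.INTER_CUBIC))
E
```

```text
9.0833 [ 0.51382691 -0.19835584  0.24080641] [-0.4699065  -0.18936019 -2.19392448] 0.01829886934606277
```

View pics/w6.png

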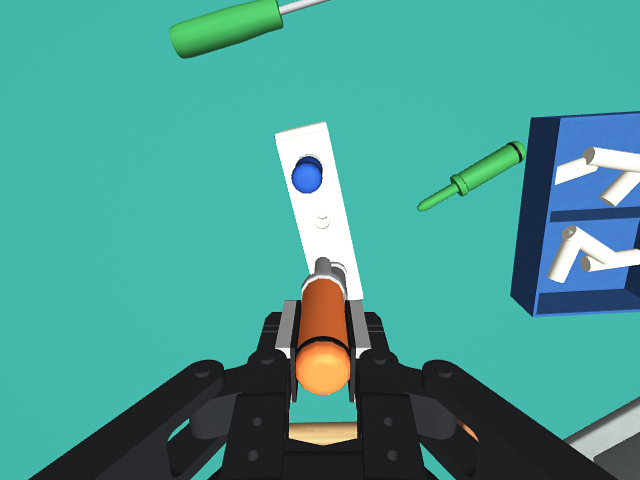

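View pics/scene6c.png

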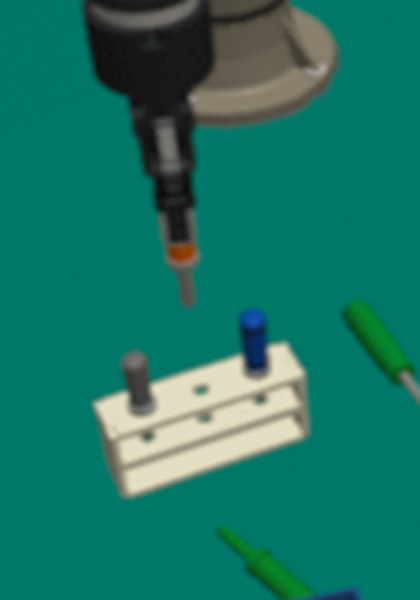

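```bash
python3 - <<'E'
from h import *
b=cv2.imread('pics/w6.png'); P,Q=np.load('sW6.npy'); s=dict(tcp_pos=P,tool_rot=Q); c=cal('wrist',s)
hs=cv2.cvtColor(b,cv2.COLOR_BGR2HSV)
m=((hs[...,0]<24)&(hs[...,1]>110)&(hs[...,2]>215)).astype(np.uint8)
n,l,st,ce=cv2.connectedComponentsWithStats(m)
Ri=R.from_rotvec(Q).inv()
for i in range(1,n):
  if st[i,4]>300:
    M=np.argwhere(l==i)[:,::-1].astype(np.float32); (u,v),rr=cv2.minEnclosingCircle(M); print(u,v,rr,ce[i],st[i]); print('top in tool',Ri.apply(plane(c,u,v,P[2]+.0137)-P)*1000)
cv2.imwrite('pics/w6c.png',cv2.resize(b[240:410,270:380],None,fx=3.5,fy=3.5,interpolation=cv2.INTER_CUBIC))
E
```

```text
322.87451171875 369.1161193847656 27.357250213623047 [323.01798391 369.34074775] [ 296  345   54   50 2113]
top in tool [  3.52822096   0.01648272 -13.70285571]
```

View pics/w6c.png

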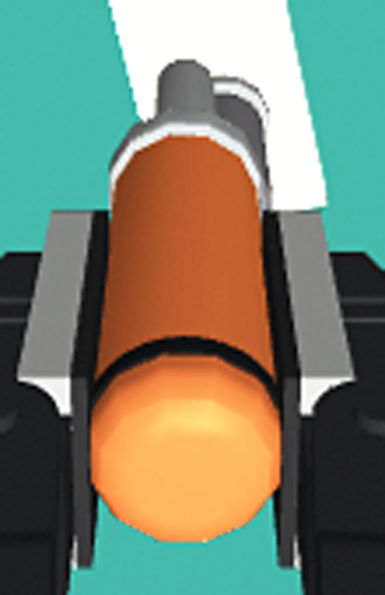

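```bash
python3 - <<'E'
from h import *
goal([.6717,.1649,.240],78.3)
E
```

```text
yaw now 78.14 tilt [-1.4e-03  2.0e-04 -1.0e+00] shift [388.   81.1  -1.5] turn [-0.08  0.   -0.16]
```

Emit:
{"fn": "servo_tool", "kwargs": {
  "plan": [10,20,4,-2,0,0,0,10,55,12,-2,0,0,0,10,95,20,-2,0,0,0,10,135,28,-2,0,0,0,10,175,36,-2,0,0,0,10,215,45,-2,0,0,0,10,255,53,-2,0,0,0,10,295,61,-2,0,0,0,10,335,70,-2,0,0,0,10,365,76,-2,0,0,0,10,382,80,-2,0,0,0,10,388,81,-2,0,0,0,10,388,81,10,0,0,0,10,388,81,25,0,0,0,10,388,81,32,0,0,0,10,388,81,32,0,0,0,10,388,81,32,0,0,0]
}}

```text
clock: 10.6
tcp_pos: [0.6718, 0.1626, 0.2062]
tool_rot: [2.441, 1.977, -0.004]
ft_force: [0.3, 0.7, 0.4]
gripper_width: 0.0185
```

```bash
python3 - <<'E'
from h import *
s=r.sense(); print(s['clock'],s['tcp_pos'],s['ft_force'],s['gripper_width'])
im,d=r.camera('wrist'); b=im[:,:,::-1].copy(); cv2.imwrite('pics/w7.png',b); np.save('sW7.npy',[s['tcp_pos'],s['tool_rot']])
cv2.imwrite('pics/w7c.png',cv2.resize(b[150:400,170:400],None,fx=2.4,fy=2.4,interpolation=cv2.INTER_CUBIC))
im,d=r.camera('scene'); b=im[:,:,::-1].copy(); cv2.imwrite('pics/scene7.png',b); cv2.imwrite('pics/scene7c.png',cv2.resize(b[130:280,360:480],None,fx=4,fy=4,interpolation=cv2.INTER_CUBIC))
E
```

```text
10.6 [0.67176461 0.16264686 0.20622275] [0.29703968 0.74660363 0.41519675] 0.01849012588313396
```

View pics/w7c.png

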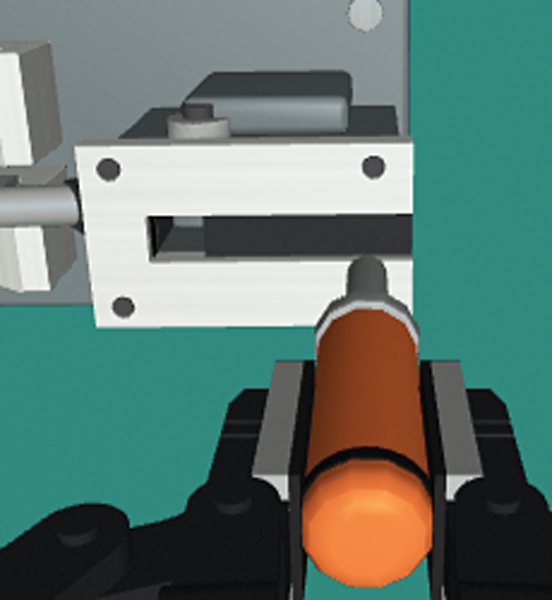

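View pics/scene7c.png

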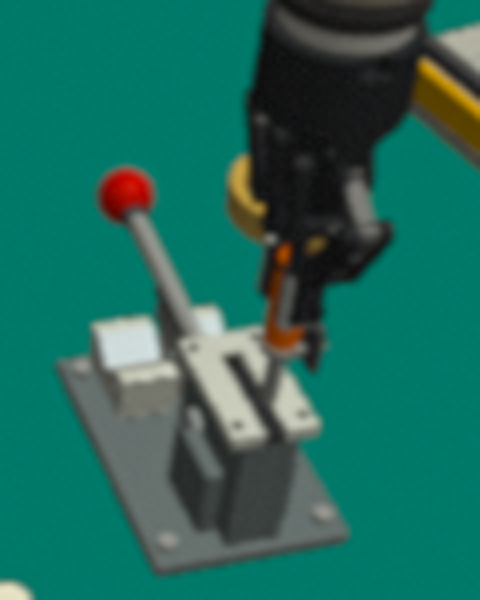

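```bash
python3 - <<'E'
from h import *
P,Q=np.load('sW7.npy'); c=cal('wrist',dict(tcp_pos=P,tool_rot=Q)); Ri=R.from_rotvec(Q).inv()
f=lambda u,v,z:(Ri.apply(plane(c,170+u/2.4,150+v/2.4,z)-P)*1000).round(2)
for u in(210,368): print('edges',f(u,214,.104),f(u,261,.104))
print('tip face near edge',f(368,257,P[2]-.0923))
print('corners',[f(u,v,.104) for u,v in((77,147),(412,142),(412,324),(97,327))])
print('hole wall', f(149,237,.104),f(203,230,.100))
E
python3 - <<'E'
import sys; sys.path.insert(0,'.')
from h import *
b=cv2.imread('pics/w7.png'); cv2.imwrite('pics/w7d.png',cv2.resize(b[225:300,290:360],None,fx=8,fy=8,interpolation=cv2.INTER_CUBIC))
E
```

```text
edges [  9.88 -40.14 102.27] [ -3.08 -40.9  102.29]
edges [  9.84   0.42 102.2 ] [ -3.13   0.4  102.23]
tip face near edge [ 1.86  0.39 92.3 ]
corners [array([ 27.62, -72.41, 102.28]), array([ 28.8 ,  11.42, 102.15]), array([-21.28,  12.17, 102.25]), array([-22.08, -72.35, 102.38])]
hole wall [  3.62 -56.32 102.3 ] [  4.11 -42.98 106.28]
```

View pics/w7d.png

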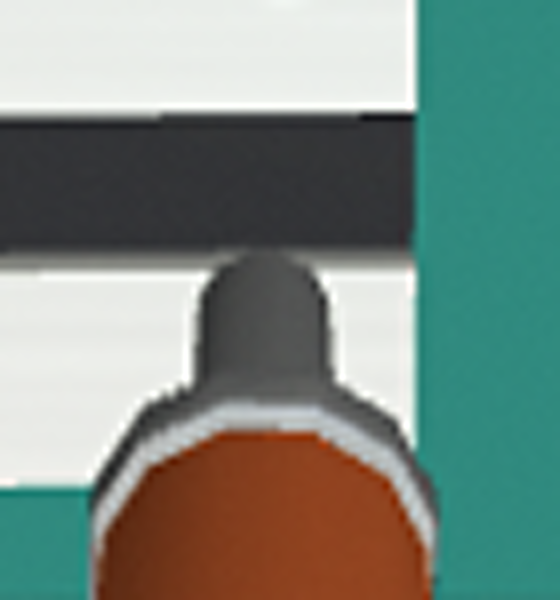

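Emit:
{"fn": "servo_tool", "kwargs": {
  "plan": [10,1.5,0,0,0,0,0,10,3.3,0,2,0,0,0,10,3.3,0,5,0,0,0,10,3.3,0,8,0,0,0,10,3.3,0,8,0,0,0,10,3.3,0,8,0,0,0]
}}

```text
clock: 11.2
tcp_pos: [0.6727, 0.1679, 0.1988]
tool_rot: [-2.439, -1.98, 0.001]
ft_force: [0.2, -0.4, -1.6]
gripper_width: 0.0183
```

```bash
python3 - <<'E'
from h import *
s=r.sense(); P,Q=s['tcp_pos'],s['tool_rot'];print(s['clock'],P,s['ft_force'])
im,d=r.camera('wrist'); b=im[:,:,::-1].copy(); cv2.imwrite('pics/w8.png',b); np.save('sW8.npy',[P,Q])
cv2.imwrite('pics/w8c.png',cv2.resize(b[225:300,290:360],None,fx=8,fy=8,interpolation=cv2.INTER_CUBIC))
goal([.6717,.1649,.2],78.3)
E
```

```text
11.2 [0.67270691 0.16790779 0.19884144] [ 0.17843177 -0.43138461 -1.64231135]
yaw now 78.14 tilt [-3.e-04 -3.e-04 -1.e+00] shift [-3.2 -0.5 -0.9] turn [-0.01  0.02 -0.16]
```

View pics/w8c.png

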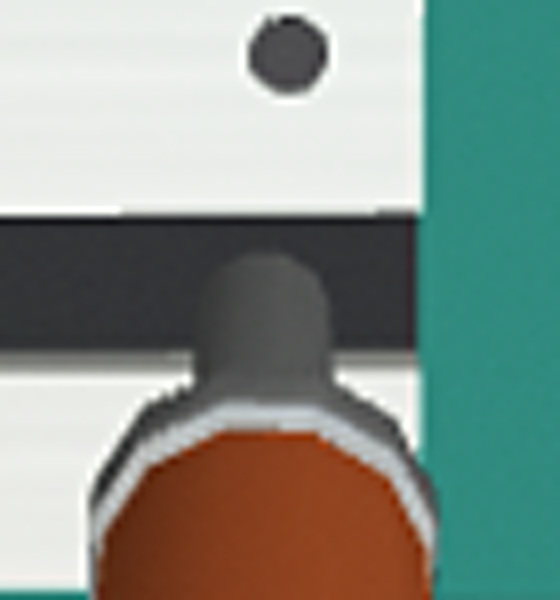

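```bash
python3 - <<'E'
from h import *
P,Q=np.load('sW8.npy'); c=cal('wrist',dict(tcp_pos=P,tool_rot=Q)); Ri=R.from_rotvec(Q).inv()
f=lambda u,v,z:(Ri.apply(plane(c,290+u/8,225+v/8,z)-P)*1000).round(2)
print('edges',f(100,215,.104),f(100,367,.104),'tip+r',f(265,252,P[2]-.0923), 'rear', f(420,290,.104))
print('floor near',f(100,350,.100))
E
```

```text
edges [  4.25 -12.15  94.85] [ -8.18 -12.39  94.85] tip+r [ 2.23  0.26 92.3 ] rear [-1.86 12.03 94.84]
floor near [ -8.47 -12.6   98.85]
```

Emit:
{"fn": "servo_tool", "kwargs": {
  "plan": [10,-1.8,0,0,0,0,0,10,-1.8,0,1.5,0,0,0,10,-1.8,0,3,0,0,0,10,-1.8,0,4.5,0,0,0,10,-1.8,0,4.5,0,0,0,10,-1.8,0,4.5,0,0,0]
}}

```text
clock: 11.75
tcp_pos: [0.6724, 0.1663, 0.1946]
tool_rot: [-2.439, -1.98, 0.0]
ft_force: [0.6, 0.3, -0.3]
gripper_width: 0.0188
```

```bash
python3 - <<'E'
from h import *
s=r.sense(); P,Q=s['tcp_pos'],s['tool_rot'];print(s['clock'],P,s['ft_force'])
im,d=r.camera('wrist'); b=im[:,:,::-1].copy(); cv2.imwrite('pics/w9.png',b); np.save('sW9.npy',[P,Q])
cv2.imwrite('pics/w9c.png',cv2.resize(b[225:300,290:360],None,fx=8,fy=8,interpolation=cv2.INTER_CUBIC))
goal([.6717,.1649,.2],78.3)
E
```

```text
11.75 [0.67244419 0.16627966 0.19457364] [ 0.58545365  0.25740519 -0.25182863]
yaw now 78.14 tilt [-1.e-04 -1.e-04 -1.e+00] shift [-1.6 -0.5 -5.3] turn [-0.    0.01 -0.16]
```

View pics/w9c.png

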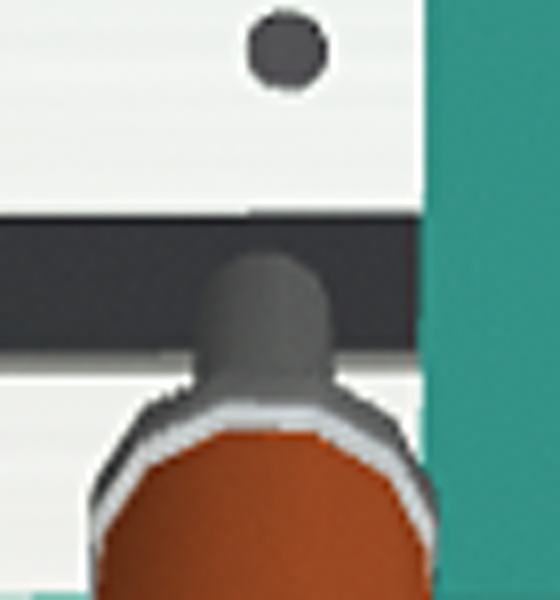

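Emit:
{"fn": "servo_tool", "kwargs": {
  "plan": [10,0.2,0,1,0,0,0,10,0.2,0,1.5,0,0,0,10,0.2,0,2,0,0,0,10,0.2,0,2.5,0,0,0,10,0.2,0,2.5,0,0,0]
}}

```text
clock: 12.22
tcp_pos: [0.6726, 0.1665, 0.1924]
tool_rot: [2.439, 1.98, 0.0]
ft_force: [0.4, 0.1, -0.9]
gripper_width: 0.0186
```

Emit:
{"fn": "servo_tool", "kwargs": {
  "plan": [10,0,0,0.5,0,0,0,10,0,0,1,0,0,0,10,0,0,1,0,0,0]
}}

```text
clock: 12.47
tcp_pos: [0.6727, 0.1666, 0.1922]
tool_rot: [2.439, 1.98, 0.001]
ft_force: [-1.6, -0.2, 4.2]
gripper_width: 0.0186
```

Emit:
{"fn": "servo_tool", "kwargs": {
  "plan": [10,0,-1,0,0,0,0,10,0,-3,0,0,0,0,10,0,-6,0,0,0,0,10,0,-9,0,0,0,0,10,0,-12,0,0,0,0,10,0,-15,0,0,0,0,10,0,-18,0,0,0,0,10,0,-21,0,0,0,0,10,0,-24,0,0,0,0,10,0,-27,0,0,0,0,10,0,-30,0,0,0,0,10,0,-33,0,0,0,0,10,0,-36,0,0,0,0,10,0,-38,0,0,0,0,10,0,-38,0,0,0,0]
}}

```text
clock: 13.72
tcp_pos: [0.6355, 0.1746, 0.1921]
tool_rot: [2.438, 1.98, 0.002]
ft_force: [2.4, -0.5, 6.2]
gripper_width: 0.0183
```

```bash
python3 - <<'E'
from h import *
s=r.sense(); P,Q=s['tcp_pos'],s['tool_rot'];print(s['clock'],P,s['ft_force'],s['wrist_torque'])
im,d=r.camera('wrist'); b=im[:,:,::-1].copy(); cv2.imwrite('pics/w10.png',b); np.save('sW10.npy',[P,Q])
cv2.imwrite('pics/w10c.png',cv2.resize(b[225:300,270:360],None,fx=8,fy=8,interpolation=cv2.INTER_CUBIC))
E
```

```text
13.7167 [0.63554578 0.17461966 0.19209343] [ 2.39534171 -0.54417228  6.22041935] [-0.19653125 -0.66792581  0.01715643]
```

View pics/w10c.png

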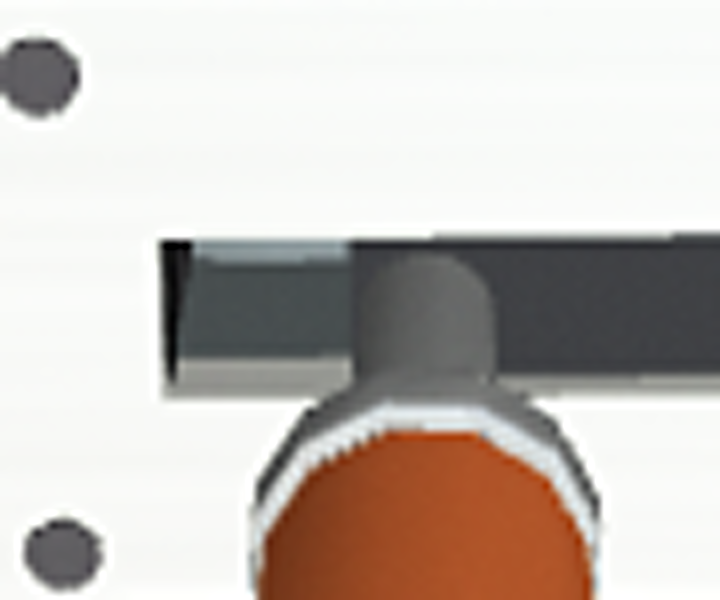

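Emit:
{"fn": "servo_tool", "kwargs": {
  "plan": [10,-0.4,-2,0,0,0,0,10,-0.8,-4,0,0,0,0,10,-1,-6,0,0,0,0,10,-1,-8,0,0,0,0,10,-1,-10,0,0,0,0,10,-1,-11.5,0,0,0,0,10,-1,-12,0,0,0,0,10,-1,-12,0,0,0,0]
}}

```text
clock: 14.43
tcp_pos: [0.6221, 0.1757, 0.1901]
tool_rot: [-2.438, -1.98, 0.005]
ft_force: [0.0, 0.0, -0.4]
gripper_width: 0.0185
```

```bash
python3 - <<'E'
from h import *
s=r.sense(); P,Q=s['tcp_pos'],s['tool_rot'];print(s['clock'],P,s['ft_force'],s['wrist_torque'])
im,d=r.camera('wrist'); b=im[:,:,::-1].copy(); cv2.imwrite('pics/w11.png',b); np.save('sW11.npy',[P,Q])
cv2.imwrite('pics/w11c.png',cv2.resize(b[225:300,270:360],None,fx=8,fy=8,interpolation=cv2.INTER_CUBIC))
E
```

```text
14.4333 [0.62205919 0.17573282 0.19011805] [ 0.01121106  0.02185672 -0.42575192] [ 0.01061605 -0.04198755 -0.03476502]
```

View pics/w11c.png

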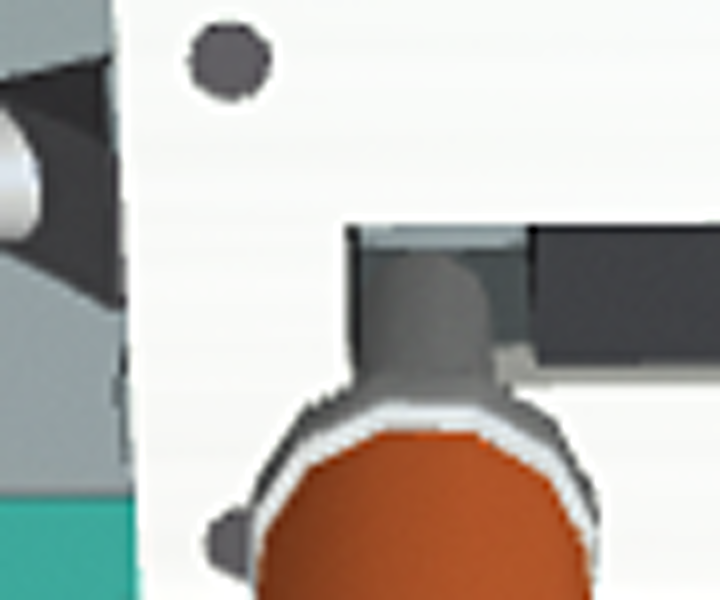

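Emit:
{"fn": "servo_tool", "kwargs": {
  "plan": [10,0.5,0.7,0,0,0,0,10,0.9,1.3,0,0,0,0,10,0.9,1.3,0,0,0,0,10,0.9,1.3,1,0,0,0,10,0.9,1.3,2.5,0,0,0,10,0.9,1.3,4,0,0,0,10,0.9,1.3,5.5,0,0,0,10,0.9,1.3,5.5,0,0,0]
}}

```text
clock: 15.15
tcp_pos: [0.6246, 0.1762, 0.1853]
tool_rot: [-2.439, -1.98, 0.001]
ft_force: [0.2, -0.5, -0.2]
gripper_width: 0.0184
```

```bash
python3 - <<'E'
from h import *
s=r.sense(); P,Q=s['tcp_pos'],s['tool_rot'];print(s['clock'],P,s['ft_force'],s['wrist_torque'])
im,d=r.camera('wrist'); b=im[:,:,::-1].copy(); cv2.imwrite('pics/w12.png',b); np.save('sW12.npy',[P,Q])
cv2.imwrite('pics/w12c.png',cv2.resize(b[225:300,270:360],None,fx=8,fy=8,interpolation=cv2.INTER_CUBIC))
E
```

```text
15.15 [0.62463006 0.17621489 0.18525244] [ 0.23560747 -0.5102729  -0.24932965] [ 0.02715899 -0.0195773  -0.01143708]
```

View pics/w12c.png

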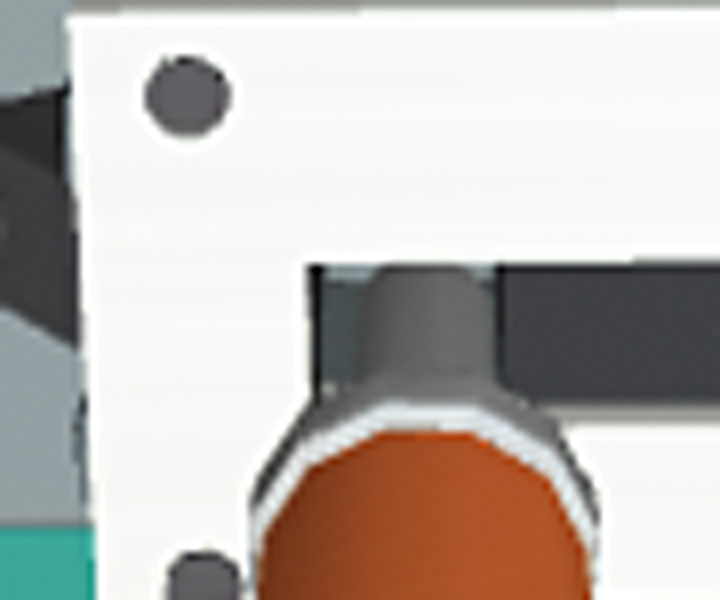

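Emit:
{"fn": "servo_tool", "kwargs": {
  "plan": [10,0,-0.8,0,0,0,0,10,0,-0.8,1,0,0,0,10,0,-0.8,3,0,0,0,10,0,-0.8,5,0,0,0,10,0,-0.8,7,0,0,0,10,0,-0.8,9,0,0,0,10,0,-0.8,9,0,0,0]
}}

```text
clock: 15.78
tcp_pos: [0.6238, 0.1764, 0.1761]
tool_rot: [-2.439, -1.98, 0.002]
ft_force: [-0.3, -0.8, -0.1]
gripper_width: 0.0187
```

Tip 20 mm deep with no resistance; the hub notch is clear.

Emit:
{"fn": "servo_tool", "kwargs": {
  "plan": [10,0,0,2,0,0,0,10,0,0,5,0,0,0,10,0,0,8,0,0,0,10,0,0,11,0,0,0,10,0,0,14,0,0,0,10,0,0,16.5,0,0,0,10,0,0,18,0,0,0,10,0,0,18,0,0,0]
}}

```text
clock: 16.45
tcp_pos: [0.6239, 0.1764, 0.1582]
tool_rot: [-2.439, -1.98, 0.001]
ft_force: [-0.5, -0.2, -1.5]
gripper_width: 0.0184
```

Emit:
{"fn": "servo_tool", "kwargs": {
  "plan": [10,0,0,0.5,0,0,0,10,0,0,1,0,0,0,10,0,0,1.5,0,0,0,10,0,0,2,0,0,0,10,0,0,2.5,0,0,0,10,0,0,2.5,0,0,0]
}}

```text
clock: 16.95
tcp_pos: [0.6242, 0.1766, 0.1564]
tool_rot: [2.439, 1.98, 0.0]
ft_force: [-0.3, 0.2, -0.7]
gripper_width: 0.0189
```

Emit:
{"fn": "servo_tool", "kwargs": {
  "plan": [10,0,0,0.5,0,0,0,10,0,0,1,0,0,0,10,0,0,1.5,0,0,0,10,0,0,1.5,0,0,0]
}}

```text
clock: 17.28
tcp_pos: [0.6242, 0.1766, 0.1563]
tool_rot: [2.439, 1.979, 0.0]
ft_force: [-1.7, -0.3, 7.0]
gripper_width: 0.0186
```

```bash
python3 - <<'E'
from h import *
s=r.sense(); P,Q=s['tcp_pos'],s['tool_rot'];print(s['clock'],P,s['ft_force'],s['wrist_torque'])
im,d=r.camera('wrist'); b=im[:,:,::-1].copy(); cv2.imwrite('pics/w13.png',b); np.save('sW13.npy',[P,Q])
cv2.imwrite('pics/w13c.png',cv2.resize(b[200:400,230:420],None,fx=3,fy=3,interpolation=cv2.INTER_CUBIC))
E
```

```text
17.2833 [0.62424537 0.17664518 0.1562526 ] [-1.74725104 -0.29708528  7.0207943 ] [-0.2398986   0.58483628  0.03193658]
```

View pics/w13c.png

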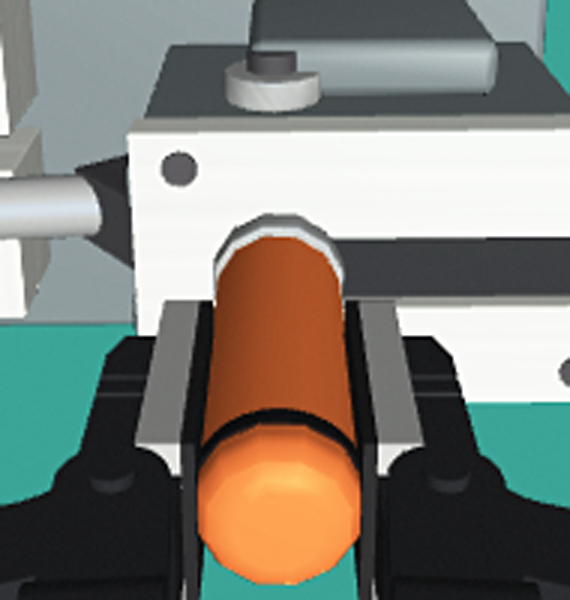

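Emit:
{"fn": "servo_tool", "kwargs": {
  "plan": [10,0,0,-1.2,0,0,0,22,0,0,-1.2,0,0,0,30,0,0,-1.2,0,0,0,40,0,0,-1.2,0,0,0,40,0,0,-1.2,0,0,0,40,0,0,-10,0,0,0,40,0,0,-30,0,0,0,40,0,0,-60,0,0,0,40,0,0,-95,0,0,0,40,0,0,-120,0,0,0,40,0,0,-120,0,0,0,40,0,0,-120,0,0,0]
}}

```text
clock: 18.33
tcp_pos: [0.625, 0.1773, 0.2774]
tool_rot: [2.438, 1.979, 0.007]
ft_force: [-0.4, 0.2, -0.9]
gripper_width: 0.0399
```

```bash
python3 - <<'E'
from h import *
s=r.sense(); P,Q=s['tcp_pos'],s['tool_rot'];c=cal('wrist',s);print(s['clock'],P,s['ft_force'])
im,d=r.camera('wrist'); b=im[:,:,::-1].copy(); cv2.imwrite('pics/w14.png',b)
im,_=r.camera('scene'); sc=im[:,:,::-1].copy(); cv2.imwrite('pics/scene14.png',sc)
im,_=r.camera('top'); t=im[:,:,::-1].copy(); cv2.imwrite('pics/top14.png',t)
cv2.imwrite('pics/scene14c.png',cv2.resize(sc[150:290,370:460],None,fx=4,fy=4,interpolation=cv2.INTER_CUBIC))
k=[k[0] for k in blobs(b,(0,150,90),(4,255,255),400)[0]]; q=[k[0] for k in blobs(sc,(0,200,90),(4,255,255),60)[0]]; print(k,q)
for a in k:
  for e in q: print('knob',tri(ray(c,*a),ray(cal('scene'),*e)))
E
```

```text
18.3333 [0.62500267 0.17725729 0.27742367] [-0.37661953  0.15484197 -0.94387483]
[array([104.9, 221.8])] [array([390.7, 177.5])]
knob (array([0.44683953, 0.21241488, 0.09175549]), np.float64(0.0009910504775991296))
```

View pics/w14.png

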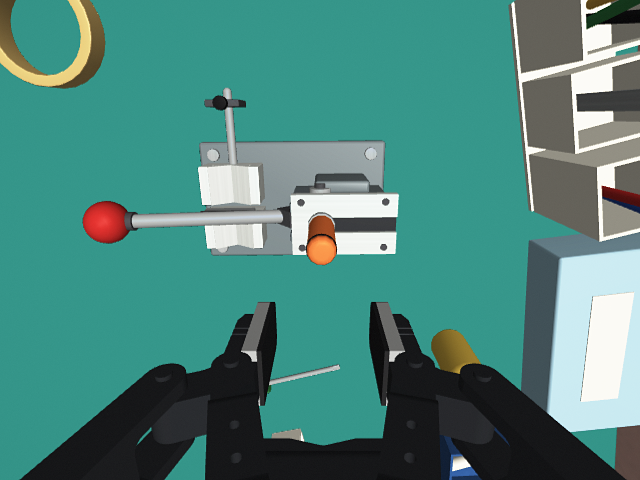

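View pics/scene14.png

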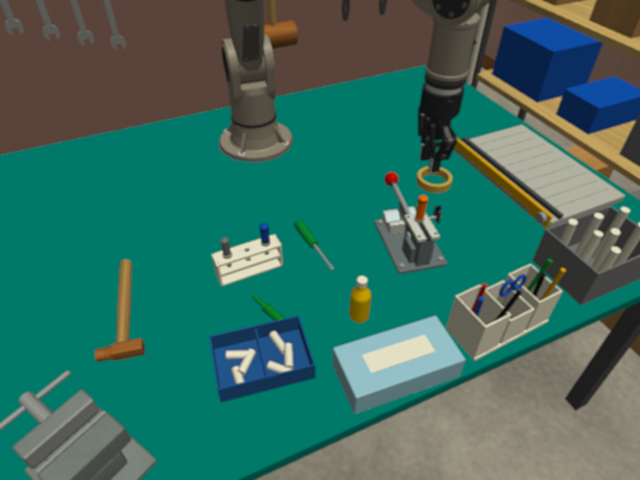

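View pics/scene14c.png

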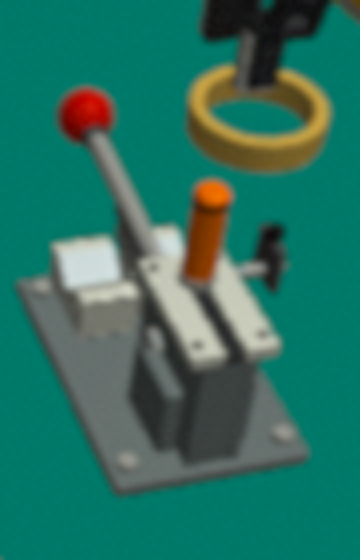

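```bash
python3 - <<'E'
from h import *
for f in('top0','top14'):
    t=cv2.imread(f'pics/{f}.png'); hs=cv2.cvtColor(t,cv2.COLOR_BGR2HSV); m=((hs[...,1]<60)&(hs[...,2]>150)).astype(np.uint8); m[:255]=0;m[300:]=0;m[:,:340]=0;m[:,430:]=0
    h=cv2.convexHull(np.argwhere(m)[:,::-1].astype(np.int32)); print(f,cv2.minAreaRect(h))
print(r.sense()['clock']); r.close_job()
E
```

```text
top0 ((382.18365478515625, 275.0926818847656), (16.58673858642578, 59.992027282714844), 87.70938873291016)
top14 ((382.18365478515625, 275.0926818847656), (16.58673858642578, 59.992027282714844), 87.70938873291016)
18.4833
the job is handed in; nothing more can be done
```

I handed the job in at 18.5 s with the lever down and the orange lock pin fully home and upright in the lock hole.

**What I did:**
- I pushed the lever down until it met the firm stop, at about 17 N.
- I drew the orange pin straight up out of the stand's middle well.
- I set the tip on the groove floor about 50 mm behind the hole and slid it along with light pressure until it dropped into the hole.
- I lowered it past the hub notch with no resistance until the collar seated, then released it and moved the arm clear.

**Last checks:**
- **Pin:** the collar was on the cover at the expected height (gripper centre at 0.1563 m against 0.156 m expected, 7 N contact). The pin looked upright in the images after release.
- **Stand:** its outline in the top view is identical before and after. The reamer and scriber are still in it.
- **Lever:** by triangulation the knob sits at z = 0.092 m, 4 mm above the nominal 0.088 m. I put this down to camera error, because it met the stop and the pin passed the notch.

**Other change:** the green look-alike pin was upright in the first picture and had fallen over by a picture at 5 s. The arm never came near it, so I left it where it lay against the tray.

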